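Load the tumbling barrel with pins and shut its lid

TASK

Take the three headed steel pins from the plywood board and feed them one at a time through the narrow neck of the leaning tumbling barrel, then swing the barrel's lid fully shut. Leave the plain headless cylinder in the board, and do not disturb the wrench and the metal cup.

Things in the scene. Friction and masses are not known exactly. Their poses are not given: they have to be found in the camera images.
- barrel: Grey steel tumbling barrel, fixed in a green cradle (190 mm wide). Origin on the table straight below the centre of its mouth; z up. The barrel's axis leans 30 degrees from vertical towards this body's -x (roughly towards the robot): out of the mouth is (-0.5, 0, 0.866) in this frame, the drum lies on the +x side. Drum 152 mm across, 125 mm long; 190 mm from bottom to mouth.
- barrel_mouth (a point): Centre of the barrel's open mouth, in the plane of the rim, 235 mm above the table. The neck is straight, 35 mm long, 42 mm outside and 34 mm inside diameter, and widens below by a cone into the drum. A pin let go in line with the neck slides down by itself.
- barrel_core (a point): Centre of the space inside the drum, 127 mm from the mouth down the barrel's axis. A pin is in the drum when its middle lies within 80 mm of it.
- lid_hinge (a point): Centre of the lid's hinge pin, which runs along the barrel's y axis, on the upper (+x) side of the neck: 29 mm from the neck's axis and 4 mm above the rim plane.
- lid_edge (a point): Middle of the free edge of the lid's tab, 66 mm from the hinge. The lid is a flat steel disc 50 mm across and 5 mm thick, its centre 29 mm from the hinge, with a 22 mm wide tab beyond it.
- lid (a joint): Lid angle: 0 = shut on the rim, larger = open, 2.45 = stop. At 2.1 the lid stands straight up in the world, beyond the mouth as seen from the robot; it starts at 1.9 to 2.3. A stiff hinge (0.05 N m friction) keeps it where it is left. No latch: it is shut by pushing the open lid over from its far side and down (about 2 N).
- pin0_mid (a point): Middle (half-way up) of the first headed steel pin, 75 mm long, standing on its head: cylindrical head 26 mm in diameter and 20 mm tall at the bottom, above it a plain shank 16 mm in diameter and 55 mm long. z runs up along the pin. About 0.12 kg. It stands upright with the lower 10 mm of its head in a loose hole of the board; let into the neck head first it cannot catch on the rim.
- pin1_mid (a point): The same for the second headed pin.
- pin2_mid (a point): The same for the third headed pin.
- board: Plywood board, 160 x 160 x 18 mm, fixed to the table. Origin under its centre. Four blind holes, 30 mm in diameter and 10 mm deep, at 42.5 mm either side of the centre in x and y; three hold the headed pins, one the plain cylinder, in any order.
- tube_center (a point): Middle of the plain headless steel cylinder, 26 mm in diameter all the way and 80 mm long, standing in the fourth hole. Stays there.
- wrench: Steel wrench, 170 mm long, lying on the table between board and barrel; it is to be left alone.
- tin: Empty aluminium cup, 60 mm across the rim and 70 mm tall, standing on the table beyond the wrench; to be left alone. Origin under its centre.
Things that resemble listed ones, but are neither listed nor needed, are in the scene too. What is shaped like the part that bears pin2_mid but blue is not meant.

How it is judged (in metres and radians):
On the way, in this order (a step that is already met when the one before it is completed fails the run):
1. one pin is in the drum, the lid still open (distance between any of pin0_mid, pin1_mid, pin2_mid and barrel_core below 0.08 m and value of joint lid above 1.2 rad), for 0.2 s.
2. a second pin is in the drum ((distance between each of pin0_mid, pin1_mid and barrel_core below 0.08 m or distance between each of pin0_mid, pin2_mid and barrel_core below 0.08 m or distance between each of pin1_mid, pin2_mid and barrel_core below 0.08 m) and value of joint lid above 1.2 rad), for 0.2 s.
3. all three pins are in the drum (distance between each of pin0_mid, pin1_mid, pin2_mid and barrel_core below 0.08 m and value of joint lid above 1.2 rad), for 0.2 s.
4. the lid is shut (value of joint lid below 0.08 rad), for 0.2 s.
At the end, for the whole second after the job is handed in: All three headed pins lie at rest in the drum (middle of each within 80 mm of the drum's centre), the lid is shut (within 0.08 rad), the plain cylinder still stands in the board (within 20 mm of its start), and wrench and cup are within 30 mm of their starts (distance between each of pin0_mid, pin1_mid, pin2_mid and barrel_core below 0.08 m and linear speed of each of pin0, pin1, pin2 below 0.03 m/s and value of joint lid below 0.08 rad and distance of tube_center from where it was at the start of the episode below 0.02 m and distance of each of wrench, tin from where it was at the start of the episode below 0.03 m); the robot touches nothing.
It fails at once if the plain cylinder is pulled out or knocked over (distance of tube_center from where it was at the start of the episode above 0.02 m).
It fails at once if the wrench is disturbed (distance of wrench from where it was at the start of the episode above 0.03 m).
It fails at once if the cup is disturbed (distance of tin from where it was at the start of the episode above 0.03 m).
It also fails if it takes over 72 s, if anything falls off the work surface, if the arm or the gripper's body presses on something with over 40 N, if the wrist force passes 120 N, or if a joint passes its speed limit or range.

ROBOT

A 6-joint arm with a two-finger parallel gripper is mounted at the origin on the work surface. World frame = base frame: x ahead of the robot, y to its left, z up, the work surface at z = 0. Lengths are in mm, angles in rad, forces in N, time in s.
With the tool pointing down it reaches from about 275 to 750 mm from the base axis. Payload 10.2 kg.
Tool frame: the origin (TCP) lies at the very end of the fingers, on their centre line; the grasp point (between the pads) lies 19 mm behind it; z points along the fingers, y is the line along which they close (so a half turn about z gives the same grasp; the last joint's range is limited). The gripper opens to 85 mm and grips with 20 to 120 N. Pads are 22 mm wide; open, the fingers measure 114 mm over their backs; the gripper's body (76 mm by 85 mm) begins 54 mm behind the grasp point. The pads swing forward as they close: fully open they stand 13 mm farther back than shut.
Start: joints at [-1.482, 0.313, 1.498, -0, 1.331, -0.223], TCP at [161.043, -499.696, 209.494] pointing down, gripper open.
Joint ranges: [-2.94, 2.94], [-0.97, 2.17], [0.19, 2.56], [-1.23, 4.37], [0.02, 3.11], [-2.88, 2.88]. Speed limits (rad/s): [2.39, 2.39, 3.01, 3.14, 3.14, 3.14].

INTERFACE

Orientations are given as a unit quaternion [w, x, y, z].
In Python, from rig import monitor, eyes, job gives the robot as it stands. The module is installed in compiled form; this text tells all that it offers.
- The arm moves only by the tool send_rows, never from a script. Its argument "targets" is one flat list of numbers, 7 for each row, row after row: the turn, a rotation vector about the tool's x, y, z in degrees, then the shift along the tool's x, y, z in units of 60 mm (1.0 is 60 mm), then the opening, from -1 (shut) to 1 (fully open), so that 0 is half open. A call has 1 to 5 rows; each row shifts and turns the commanded pose from where the row before left it, along the tool's axes as they then stand; what a row does not reach is not made up. A row lasts 1/8 s, in which the tool goes at most 62.5 mm and 10.7 degrees, less where a joint would pass 70% of its speed; a pose out of reach is approached as far as the arm can. A call is refused whole if a number of a shift passes 1 or a number of a turn 10.7, either way. A call with a gripper value outside its range is refused whole. The fingers move at their own pace and stop on an object; "newtons" is the grip in N (left out, the last holds). Time passes only in rows, so rows that do not move let the fingers close. It gives the time, the measured TCP pose, the force, the opening and the grip force at its end, in the units of the state.
- monitor.sense(): the state, without advancing time (a new reading comes with each control period).
- eyes.capture(name): name is "scene" or "top" or "wrist"; returns a dict with "img" (384x512x3 uint8, red, green, blue), "K" (3x3 intrinsics, pixels), "R" (3x3) and "t" (3): a world point X has camera coordinates R X + t. Camera axes: x right, y down, z forward; pixel columns grow to the right and rows downward; lengths in mm; the calibration is good to about 2 mm. A picture is of the moment at which its call begins. There is no depth.
- job.finish_job(): hands the job in; it is judged then, once.
The state is a dict: "time_s": time; "joints": joint angles; "dq": joint speeds; "tau": joint torques, N m; "eef_pos": TCP position; "ee_rot": TCP orientation; "force": force on the tool from outside, world axes, zero at the start; "wrist_torque": the same for the moment, N m; "grip_width": opening from 0.0 (shut) to 1.0 (fully open); "grip_force": force on a finger pad.
Only numpy, scipy, OpenCV 4.12 (cv2) and the standard library are available. Lean on these libraries where they do the work, as an engineer would, in place of code of your own. Each camera call takes 0.05 s, during which the arm holds its last target. There are 200 camera calls.

## Working session

There is one attempt and no reset: what is moved stays moved. The work goes in short steps, Python scripts to look and compute and a tool call to move; the robot and the scene stay as the last step left them, time stands still between calls to the robot, and variables do not carry over. Pictures are saved under pics/ and viewed, at most 10 in all, crops included, and the job is handed in when it is done.

Besides the shell and the picture viewer there is one more tool, called after "Request:" in YAML: its name, and indented under it one key for each argument. send_rows: Moves the arm, as the interface text tells. Its arguments: {"type":"object","properties":{"targets":{"type":"array","items":{"type":"number"}},"newtons":{"type":"number"}},"required":["targets"]}

```bash
mkdir -p pics; python3 - <<'E'
from rig import monitor, eyes
import cv2, numpy as np
print(monitor.sense())
ims=[]
for n in ("scene","top"):
    c=eyes.capture(n); cv2.imwrite(f"pics/{n}0.png",c["img"][:,:,::-1]); np.savez(n+"0.npz",**c)
    print(n,c["K"].tolist(),np.round(c["R"],4).tolist(),c["t"])
E
```

```text
{'time_s': 0.0, 'joints': array([-1.48240866e+00,  3.13463733e-01,  1.49845940e+00, -4.55676301e-06,
        1.33102770e+00, -2.23392583e-01]), 'dq': array([ 0.00263748,  0.00152566,  0.00047843,  0.00040262, -0.00073204,
       -0.00043769]), 'tau': array([-4.18257187e-04, -4.12264717e+01, -2.59740078e+01, -2.30526812e-04,
        4.17781252e-03,  1.03210080e-06]), 'eef_pos': array([ 161.00928536, -499.38460368,  208.9196798 ]), 'ee_rot': array([-6.77694634e-04,  9.87873410e-01,  1.55259990e-01,  4.35977765e-05]), 'force': array([-0.30951235, -0.01565556, -0.50404427]), 'wrist_torque': array([0.03081628, 0.00027546, 0.0264477 ]), 'grip_force': 0.0, 'grip_width': 1.000472872634832}
scene [[352.2271069004063, 0.0, 253.04388947440427], [0.0, 352.2271069004063, 194.6781224352913], [0.0, 0.0, 1.0]] [[-0.662, 0.7494, -0.0074], [0.5325, 0.4635, -0.7082], [-0.5274, -0.4728, -0.7059]] [ 356.88714843 -173.00512904 1097.99854553]
top [[434.741166991574, 0.0, 247.60585417841637], [0.0, 434.741166991574, 191.66291301228674], [0.0, 0.0, 1.0]] [[-0.0096, -0.9996, 0.0276], [-0.9978, 0.0077, -0.0657], [0.0655, -0.0281, -0.9975]] [  1.09185281 523.70341645 958.92061874]
```

View pics/scene0.png

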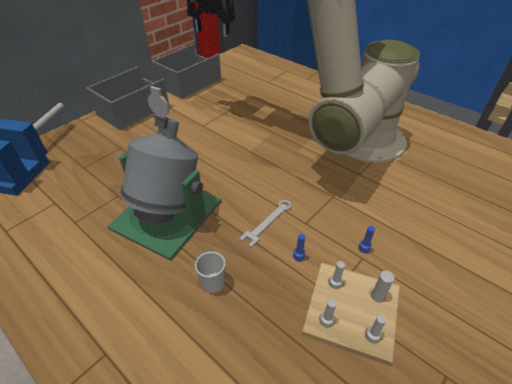

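View pics/top0.png

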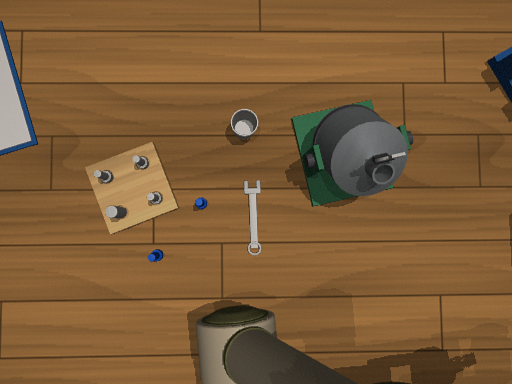

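The top view shows bare-steel pins on the board at about (141,162), (102,176) and (154,198). The thicker headless cylinder is at (116,213), the blue decoys at (200,203) and (155,256), the wrench at (253,218), the cup at (244,123), and the mouth at (383,173) with the lid edge-on beside it. The pins to take are the three headed steel ones; one close crop will check that choice.

```bash
python3 - <<'E'
import cv2, numpy as np
t=np.load("top0.npz")["img"][:,:,::-1]; s=np.load("scene0.npz")["img"][:,:,::-1]
def cr(i,u,v): return cv2.resize(np.ascontiguousarray(i[v:v+75,u:u+100]),(400,300),interpolation=cv2.INTER_CUBIC)
def lab(a,u,v):
    for k in range(0,100,20): cv2.putText(a,str(u+k),(k*4,10),0,.35,(0,255,255)); cv2.line(a,(k*4,12),(k*4,18),(0,255,255))
    for k in range(0,75,15): cv2.putText(a,str(v+k),(0,k*4+4),0,.35,(0,255,0))
    return a
L=[(t,80,148),(t,335,135),(s,300,263),(s,120,80)]
m=[lab(cr(*x),x[1],x[2]) for x in L]
cv2.imwrite("pics/crop1.png",np.vstack([np.hstack(m[:2]),np.hstack(m[2:])]))
E
```

```text
(no output)
```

View pics/crop1.png

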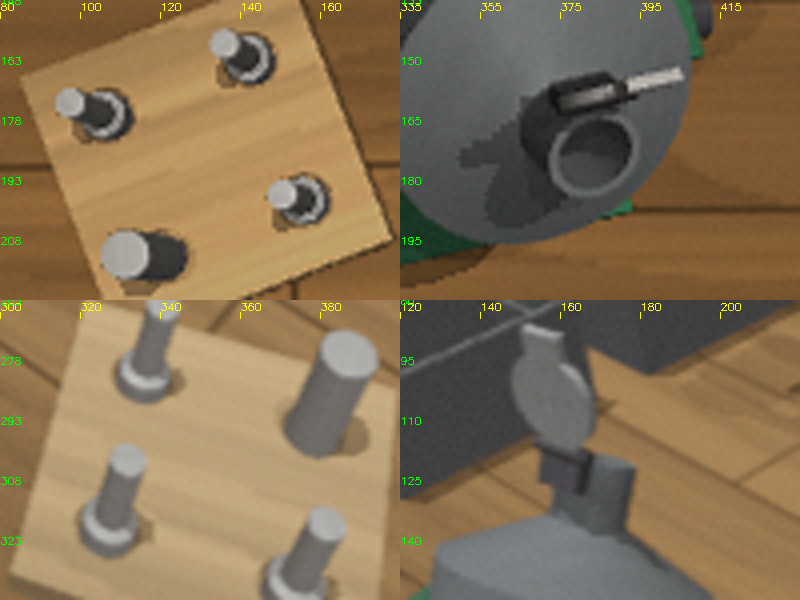

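Crop: the three headed pins have their tops at top-view (136,159), (97.5,173.5) and (151,196.5), each with a collar ring visible at the head. The cylinder without a head is at (111.5,211.5). The mouth ring is at (383.5,173.8), with the lid standing behind it.

```bash
cat > h.py <<'E'
import numpy as np, cv2
from scipy.spatial.transform import Rotation as Ro
def ray(c,p):
    d=c["R"].T@np.linalg.solve(c["K"],[p[0],p[1],1]); return -c["R"].T@c["t"],d
def plane(c,p,z):
    o,d=ray(c,p); return o+d*(z-o[2])/d[2]
def tri(*cp):
    A=0;b=0;L=[]
    for c,p in cp:
        o,d=ray(c,p); d=d/np.linalg.norm(d); P=np.eye(3)-np.outer(d,d); A=A+P; b=b+P@o; L.append((o,P))
    X=np.linalg.solve(A,b); return X,[round(float(np.linalg.norm(P@(X-o))),1) for o,P in L]
def pose(s): 
    q=s["ee_rot"]; return np.array(s["eef_pos"]),Ro.from_quat([q[1],q[2],q[3],q[0]])
def go(s,P,R):
    """shift (tool axes, /60) and turn deg to reach pose"""
    p,r=pose(s); R=Ro.from_matrix(R)
    return np.round(r.inv().apply(P-p)/60,3),np.round((r.inv()*R).as_rotvec(degrees=True),2)
E
python3 - <<'E'
from h import *
np.set_printoptions(precision=1,suppress=True)
t=dict(np.load("top0.npz"));s=dict(np.load("scene0.npz"))
for n,a,b in [("A",(136.2,158.8),(331.7,302.5)),("B",(97.5,173.5),(381.5,318.5)),("C",(150.8,196.5),(340,265)),("tube",(111.5,211.5),(387,276)),("mouth",(383.5,173.75),(170.5,120)),("lidtip",(405,153.5),(155.5,88.5))]:
    print(n,*tri((t,a),(s,b)),plane(t,a,83),plane(t,a,235))
h=cv2.cvtColor(t["img"],cv2.COLOR_RGB2HSV); m=cv2.inRange(h,(55,90,40),(90,255,255))
E=[(np.where(m[v,285:330])[0][0]+285,v) for v in range(125,200) if m[v,285:330].any()]
P=np.array([plane(t,p,6) for p in E]); 
vx,vy,x0,y0=cv2.fitLine(P[:,:2].astype(np.float32),cv2.DIST_HUBER,0,.01,.01).ravel(); print("yaw edge",np.degrees(np.arctan(vy/vx)),x0,y0)
print("trun",plane(t,(311,160),140),plane(t,(407,139),140), plane(t,(293,118),6),plane(t,(313,206),6),plane(t,(372,101),6))
print(-s["R"].T@s["t"],-t["R"].T@t["t"])
E
```

```text
A [590.1 230.6  82.6] [0.1, 0.1] [590.  230.6  83. ] [568.2 196.  235. ]
B [559.7 310.2  82.9] [0.2, 0.2] [559.6 310.3  83. ] [542.9 262.4 235. ]
C [511.3 200.   80. ] [0.5, 0.5] [510.9 199.9  83. ] [502.3 170.4 235. ]
tube [480.3 279.3  87.5] [0.0, 0.0] [480.4 280.6  83. ] [477.  237.6 235. ]
mouth [ 538.7 -237.1  233.7] [0.8, 0.8] [ 555.2 -289.8   83. ] [ 539.2 -237.3  235. ]
lidtip [ 559.5 -241.3  315.7] [4.3, 4.3] [ 598.1 -337.3   83. ] [ 575.  -276.8  235. ]
yaw edge 12.561765 593.3243 -130.22969
trun [ 577.5 -126.1  140. ] [ 618.6 -319.6  140. ] [ 693.7 -110.     6. ] [ 490.6 -152.3    6. ] [ 733.1 -294.7    6. ]
[907.5 331.8 655.2] [459.8  24.  990.9]
```

```bash
cat >> h.py <<'E'
psi=np.radians(12.3); c_,s_=np.cos(psi),np.sin(psi)
DOWN=np.array([[c_,s_,0],[s_,-c_,0],[0,0,-1.]])
TILT=DOWN@Ro.from_euler("y",30,degrees=True).as_matrix()
M=np.array([539,-237.2,235.]); AX=np.array([-.5*c_,-.5*s_,.866])
PIN=dict(A=(590,230.6),B=(559.7,310.2),C=(511.1,200))
E
python3 - <<'E'
from h import *; from rig import monitor
s=monitor.sense(); print(TILT[:,2])
sh,tu=go(s,np.array([*PIN["C"],150]),DOWN); print(sh,tu)
# shift in target axes
print(DOWN.T@(np.array([*PIN["C"],150])-s["eef_pos"])/60)
E
```

```text
[ 0.48852279  0.10651519 -0.8660254 ]
[ 9.129 -9.304  0.996] [-0.06 -0.01  5.57]
[  8.18409566 -10.14684232   0.98357552]
```

Request:
send_rows:
  targets: [0,0,5.6,0,0,0,0,0,0,0,0.6,-0.75,0,0,0,0,0,0.6,-0.75,0,0,0,0,0,0.6,-0.75,0,0,0,0,0,0.6,-0.75,0,0]
  newtons: 60

```text
time_s: 0.72
eef_pos: [263.9, -291.4, 209.3]
ee_rot: [-0.0, 0.994, 0.107, 0.0]
force: [0.8, -0.6, -0.5]
grip_width: 0.5
grip_force: 0.0
```

Request:
send_rows:
  targets: [0,0,0,0.6,-0.75,0,0,0,0,0,0.6,-0.75,0,0,0,0,0,0.6,-0.75,0,0,0,0,0,0.6,-0.75,0,0,0,0,0,0.6,-0.75,0,0]

```text
time_s: 1.35
eef_pos: [392.1, -33.2, 209.5]
ee_rot: [0.0, 0.994, 0.107, 0.0]
force: [0.8, -1.5, -0.0]
grip_width: 0.501
grip_force: 0.0
```

```bash
python3 - <<'E'
from h import *; from rig import monitor
s=monitor.sense(); print(s["time_s"],s["eef_pos"],s["joints"],s["grip_width"]); print(*go(s,np.array([*PIN["C"],150]),DOWN))
E
```

```text
1.35 [392.05531718 -33.23116526 209.52263076] [-3.84554027e-01  1.61444470e-02  1.85137561e+00 -9.91065793e-05
  1.27379471e+00  9.72242100e-01] 0.5011540178769167
[ 2.764 -3.377  0.992] [ 0.01 -0.01 -0.04]
```

Request:
send_rows:
  targets: [0,0,0,0.55,-0.68,0.2,0,0,0,0,0.55,-0.68,0.2,0,0,0,0,0.55,-0.68,0.2,0,0,0,0,0.55,-0.68,0.2,0,0,0,0,0.45,-0.54,0.2,0]

```text
time_s: 1.98
eef_pos: [505.8, 191.7, 148.7]
ee_rot: [0.0, 0.994, 0.107, -0.0]
force: [0.6, -1.5, 0.8]
grip_width: 0.498
grip_force: 0.0
```

```bash
python3 - <<'E'
from h import *; from rig import monitor,eyes
c=eyes.capture("wrist"); cv2.imwrite("pics/w1.png",c["img"][:,:,::-1]); np.savez("w1.npz",**c)
s=monitor.sense(); print(s["time_s"],s["eef_pos"]); print(*go(s,np.array([*PIN["C"],53]),DOWN))
for k in PIN:
  x=c["R"]@np.array([*PIN[k],83])+c["t"]; print(k,(c["K"]@x/x[2])[:2])
E
```

```text
2.025 [506.30434383 194.6920089  146.88041555]
[ 0.1   -0.067  1.565] [-0.09  0.1   0.1 ]
A [228.79528373  88.92834368]
B [125.61510458 105.61446143]
C [246.05396381 189.32977138]
```

View pics/w1.png

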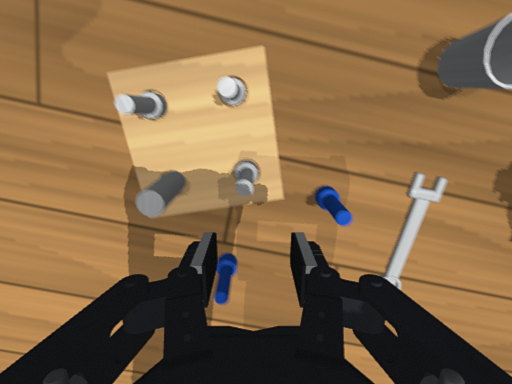

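Wrist view: the target pin, with its collar, has its top at (244.5,187), within 3 px of the (246,189) predicted. Descending on it.

Request:
send_rows:
  targets: [0,0,0,0.14,-0.13,0.3,0,0,0,0,0,0,0.6,0,0,0,0,0,0,0.7,0,0,0,0,0,0,0,0,0,0,0,0,0,0,-1]

```text
time_s: 2.65
eef_pos: [512.8, 199.3, 55.0]
ee_rot: [-0.0, 0.994, 0.107, 0.001]
force: [-0.2, -0.5, 0.5]
grip_width: 0.302
grip_force: 0.0
```

Request:
send_rows:
  targets: [0,0,0,0,0,0,-1,0,0,0,0,0,0,-1,0,0,0,0,0,0,-1]

```text
time_s: 3.02
eef_pos: [513.2, 199.4, 55.5]
ee_rot: [-0.0, 0.994, 0.107, 0.002]
force: [-0.3, 0.4, 7.1]
grip_width: 0.126
grip_force: 58.6
```

Request:
send_rows:
  targets: [0,0,0,0,0,-0.5,-1,0,0,0,0,0,-1,-1,0,0,0,0,0,-1,-1]

```text
time_s: 3.4
eef_pos: [511.6, 199.1, 206.0]
ee_rot: [-0.0, 0.994, 0.107, 0.0]
force: [1.2, -0.2, -0.4]
grip_width: 0.129
grip_force: 58.6
```

```bash
python3 - <<'E'
from h import *; from rig import monitor,eyes
c=eyes.capture("wrist"); np.savez("w2.npz",**c); d=eyes.capture("scene");np.savez("s2.npz",**d)
s=monitor.sense(); print(s["time_s"],s["eef_pos"],s["grip_width"],s["grip_force"],s["force"])
x=d["R"]@s["eef_pos"]+d["t"]; u,v=(d["K"]@x/x[2])[:2].astype(int);print(u,v)
a=c["img"][180:384,150:370]; b=d["img"][max(v-60,0):v+60,u-60:u+60]
cv2.imwrite("pics/p2.png",np.hstack([cv2.resize(a,(430,400)),cv2.resize(b,(370,400))])[:,:,::-1])
T=M+95*AX
p,r=pose(s); print(DOWN.T@(T-p)/60)
E
```

```text
3.5 [514.46724984 199.71008001 210.84572109] 0.12926081628778982 58.67310047149658 [-0.00245276 -0.35717567 -1.15926924]
352 221
[-1.94342514  7.20178802 -1.77373798]
```

View pics/p2.png

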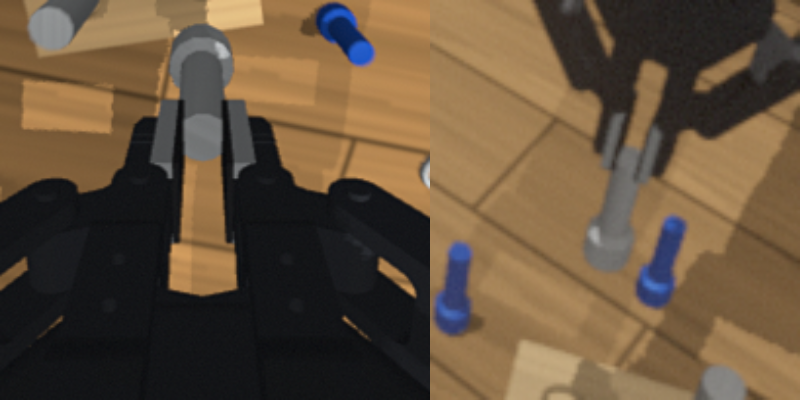

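The pin is held near the top of its shank, head hanging free. In the wrist image its top is at about (254,251) and its head at about (253,210). Next is its offset from the tool axis.

```bash
python3 - <<'E'
from h import *
np.set_printoptions(precision=2,suppress=True)
c=dict(np.load("w2.npz")); p=np.array([514.47,199.71,210.85]); Rt=DOWN
# camera in tool frame
o=-c["R"].T@c["t"]; print("cam pos tool",Rt.T@(o-p)); 
for z,px in ((-28,(253.8,251.4)),(27,(253.5,210.6))):
    q=c["R"]@(p+Rt@[0,0,z])+c["t"]; print("pred",z,(c["K"]@q/q[2])[:2])
    o,d=ray(c,px); o=Rt.T@(o-p); d=Rt.T@d; print(" obs in tool", o+d*(z-o[2])/d[2])
E
```

```text
cam pos tool [  72.2    -0.18 -159.69]
pred -28 [254.04 247.73]
 obs in tool [ -2.25  -0.13 -28.  ]
pred 27 [253.92 211.35]
 obs in tool [ 0.6  -0.31 27.  ]
```

Request:
send_rows:
  targets: [0,0,0,-0.2,0.8,-0.4,-1,0,0,0,-0.24,0.9,-0.3,-1,0,0,0,-0.24,0.9,-0.3,-1,0,0,0,-0.24,0.9,-0.3,-1,0,0,0,-0.24,0.9,-0.2,-1]

```text
time_s: 4.12
eef_pos: [499.6, -75.3, 294.4]
ee_rot: [0.0, 0.994, 0.107, 0.001]
force: [1.3, -0.0, -1.0]
grip_width: 0.127
grip_force: 58.7
```

Request:
send_rows:
  targets: [0,0,0,-0.24,0.9,-0.2,-1,0,0,0,-0.24,0.9,-0.1,-1,0,0,0,-0.24,0.9,-0.1,-1,0,10,0,0,0.1,0,-1,0,10,0,0,0,0,-1]

```text
time_s: 4.75
eef_pos: [493.6, -247.8, 317.4]
ee_rot: [-0.018, 0.979, 0.104, 0.175]
force: [-0.2, -0.3, -1.0]
grip_width: 0.125
grip_force: 58.8
```

Request:
send_rows:
  targets: [0,10,0,0,0,0,-1,0,0,0,0,0,0,-1,0,0,0,0,0,0,-1]

```text
time_s: 5.12
eef_pos: [493.7, -247.0, 318.0]
ee_rot: [-0.027, 0.961, 0.103, 0.256]
force: [0.2, 0.0, -0.8]
grip_width: 0.128
grip_force: 58.8
```

```bash
cat > look.py <<'E'
import sys
from h import *; from rig import monitor,eyes
c=eyes.capture("wrist"); n=sys.argv[1]; np.savez(n+".npz",**c); cv2.imwrite(f"pics/{n}.png",c["img"][:,:,::-1])
s=monitor.sense(); print(s["time_s"],s["eef_pos"],s["joints"].round(2),s["grip_width"],s["force"]); print(*go(s,M+95*AX,TILT))
x=c["R"]@M+c["t"]; print("mouth px",(c["K"]@x/x[2])[:2])
E
python3 look.py w3
```

```text
5.175 [ 494.06584801 -246.82845967  317.98902653] [-0.92  0.11  1.57  0.49  1.26  0.34] 0.12452483421022505 [-0.01520283  1.27533832 -0.50458411]
[-0.028  0.003 -0.002] [0.03 0.09 0.05]
mouth px [253.69198675 188.88666186]
```

View pics/w3.png

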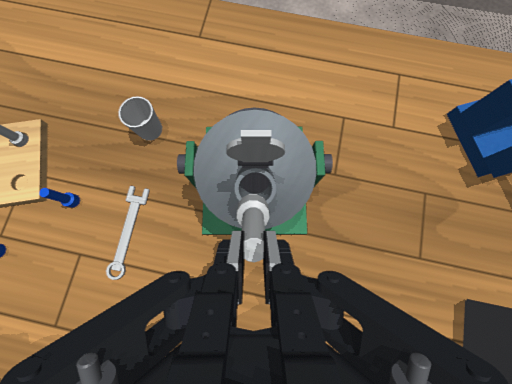

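The tilted view shows the mouth ring centred at about (254.5,188), with (253.7,188.9) predicted. The trunnions are level and symmetric, so the yaw is right. The pin is ahead of the ring and in line with it. A quick intensity profile will check the along-x offset.

```bash
python3 - <<'E'
from h import *
g=cv2.cvtColor(np.load("w3.npz")["img"],cv2.COLOR_RGB2GRAY)
print("col254 rows155-215",g[155:215,253:257].mean(1).astype(int).tolist())
for r in (184,190): print("row",r,"cols225-285",g[r,225:286].tolist())
c=dict(np.load("w3.npz"))
for a in (21,17,-17,-21):
    P=M+a*TILT[:,0]; x=c["R"]@P+c["t"]; P2=M+a*TILT[:,1]; y=c["R"]@P2+c["t"]; print(a,(c["K"]@x/x[2])[:2],(c["K"]@y/y[2])[:2])
E
```

```text
col254 rows155-215 [80, 79, 79, 79, 79, 79, 80, 55, 45, 40, 37, 49, 49, 72, 85, 85, 91, 69, 48, 47, 49, 49, 48, 49, 49, 49, 49, 49, 49, 49, 49, 48, 48, 49, 49, 48, 47, 44, 72, 166, 137, 133, 133, 132, 134, 184, 234, 238, 236, 236, 237, 234, 175, 129, 130, 133, 134, 134, 134, 134]
row 184 cols225-285 [88, 89, 90, 89, 87, 90, 89, 87, 86, 101, 139, 139, 139, 130, 70, 47, 50, 50, 50, 48, 50, 50, 50, 48, 49, 49, 52, 49, 48, 48, 49, 51, 49, 52, 51, 49, 48, 49, 49, 50, 51, 51, 49, 48, 47, 46, 84, 139, 139, 138, 133, 121, 121, 121, 121, 122, 122, 121, 122, 122, 122]
row 190 cols225-285 [85, 84, 84, 83, 83, 84, 83, 83, 84, 100, 140, 140, 141, 130, 70, 68, 75, 77, 79, 79, 70, 53, 47, 49, 48, 48, 50, 50, 47, 48, 50, 50, 52, 51, 51, 49, 46, 49, 51, 60, 64, 62, 61, 59, 55, 52, 72, 123, 138, 137, 132, 120, 116, 115, 117, 117, 117, 116, 116, 116, 117]
21 [253.68250812 168.40664709] [274.55237352 188.86720438]
17 [253.68434825 172.38252698] [270.57897367 188.87091056]
-17 [253.69934268 204.7802675 ] [236.80493899 188.90241321]
-21 [253.70103412 208.43486449] [232.83150715 188.90611942]
```

Request:
send_rows:
  targets: [0,0,0,-0.025,0.02,0.3,-1,0,0,0,0,0,0.3,-1,0,0,0,0,0,0.35,-1,0,0,0,0,0,0.35,-1,0,0,0,0,0,0.15,-1]

```text
time_s: 5.8
eef_pos: [535.9, -238.3, 240.6]
ee_rot: [-0.028, 0.96, 0.104, 0.257]
force: [-0.6, 0.1, -0.5]
grip_width: 0.124
grip_force: 58.8
```

Request:
send_rows:
  targets: [0,0,0,0,0,0,-1]

```text
time_s: 5.92
eef_pos: [535.5, -238.7, 241.3]
ee_rot: [-0.028, 0.96, 0.104, 0.257]
force: [-0.1, 0.4, -0.6]
grip_width: 0.13
grip_force: 58.8
```

No contact force, so the pin is in the neck. Releasing.

Request:
send_rows:
  targets: [0,0,0,0,0,0,-0.3,0,0,0,0,0,0,-0.1,0,0,0,0,0,0,0,0,0,0,0,0,0,0,0,0,0,0,0,-0.3,0]

```text
time_s: 6.55
eef_pos: [525.9, -240.6, 256.2]
ee_rot: [-0.029, 0.961, 0.103, 0.257]
force: [-0.2, -0.6, 0.3]
grip_width: 0.503
grip_force: 0.0
```

Request:
send_rows:
  targets: [0,0,0,0,0,-0.6,0,0,0,0,0,0,-0.6,0,0,0,0,0,0,0,0]

```text
time_s: 6.92
eef_pos: [490.9, -249.5, 321.7]
ee_rot: [-0.026, 0.96, 0.103, 0.259]
force: [0.8, 0.5, 0.1]
grip_width: 0.498
grip_force: 0.0
```

```bash
python3 look.py w4; python3 - <<'E'
import cv2; a=cv2.imread('pics/w4.png')[90:240,170:340]; cv2.imwrite('pics/w4c.png',cv2.resize(a,None,fx=3,fy=3))
E
```

```text
6.975 [ 490.97763022 -249.00986444  319.96581052] [-0.92  0.1   1.57  0.5   1.27  0.33] 0.49793461556616053 [-0.750804   -0.53708894 -1.23216899]
[ 0.005 -0.022  0.055] [ 0.12 -0.04 -0.02]
mouth px [251.51641739 186.98339831]
```

View pics/w4c.png

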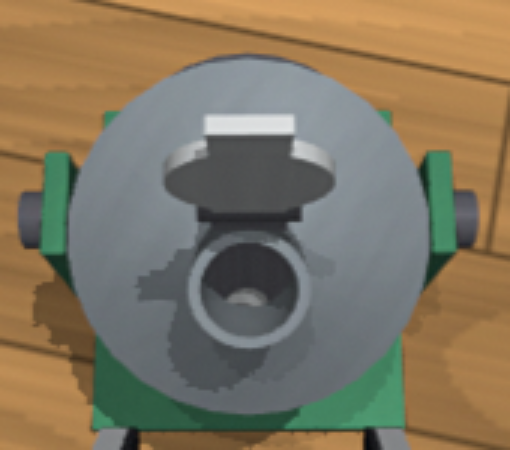

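The mouth is empty and clear, and a bright pin end shows down in the drum. The mouth is at (253.3,186.7), about 1.5 mm further in tool +y than I had, so I'll correct for that. Next is pin A.

Request:
send_rows:
  targets: [0,-10,0,0,0,0,0,0,-10,0,0,0,0,0,0,-10,0,0,0,0,0,0,0,0,0,-0.9,0,0,0,0,0,0,-0.9,0,0]

```text
time_s: 7.6
eef_pos: [468.3, -141.4, 317.0]
ee_rot: [-0.001, 0.994, 0.107, -0.001]
force: [0.2, 0.1, 0.8]
grip_width: 0.503
grip_force: 0.0
```

Request:
send_rows:
  targets: [0,0,0,0.41,-0.71,0.35,0,0,0,0,0.41,-0.71,0.35,0,0,0,0,0.41,-0.71,0.35,0,0,0,0,0.41,-0.71,0.35,0,0,0,0,0.41,-0.71,0.35,0]

```text
time_s: 8.22
eef_pos: [543.0, 93.3, 212.3]
ee_rot: [-0.0, 0.994, 0.107, -0.001]
force: [0.6, -0.4, 0.1]
grip_width: 0.503
grip_force: 0.0
```

Request:
send_rows:
  targets: [0,0,0,0.41,-0.71,0.35,0,0,0,0,0.41,-0.71,0.35,0,0,0,0,0.44,-0.675,0.37,0,0,0,0,0,0,0,0,0,0,0,0,0,0,0]

```text
time_s: 8.85
eef_pos: [589.9, 229.9, 149.4]
ee_rot: [0.0, 0.994, 0.107, -0.001]
force: [0.6, 0.2, 0.3]
grip_width: 0.502
grip_force: 0.0
```

```bash
python3 - <<'E'
from h import *; from rig import monitor,eyes
c=eyes.capture("wrist"); np.savez("w5.npz",**c)
s=monitor.sense(); print(s["time_s"],s["eef_pos"]); print(*go(s,np.array([*PIN["A"],54]),DOWN))
x=c["R"]@np.array([*PIN["A"],83])+c["t"]; u,v=(c["K"]@x/x[2])[:2]; print(u,v)
g=cv2.cvtColor(c["img"],cv2.COLOR_RGB2GRAY); r=slice(int(v)-30,int(v)+30); q=slice(int(u)-30,int(u)+30)
hsv=cv2.cvtColor(c["img"],cv2.COLOR_RGB2HSV); m=((hsv[...,1]<40)&(g>140)).astype(np.uint8)
n,l,st,ce=cv2.connectedComponentsWithStats(m)
print([(ce[i].round(1).tolist(),st[i].tolist()) for i in range(1,n) if st[i,4]>30 and np.hypot(*(ce[i]-[u,v]))<60])
E
```

```text
8.9 [590.15280294 229.41572242 150.1597989 ]
[ 0.002 -0.02   1.603] [ 0.01  0.01 -0.06]
253.07148567181312 196.16082861745429
[([255.0, 174.8], [243, 169, 22, 17, 132]), ([254.3, 191.5], [249, 188, 13, 8, 82])]
```

Request:
send_rows:
  targets: [0,0,0,0.01,-0.01,0.5,0,0,0,0,0,0,0.6,0,0,0,0,0,0,0.5,0,0,0,0,0,0,0,0,0,0,0,0,0,0,-1]

```text
time_s: 9.52
eef_pos: [591.6, 230.4, 56.1]
ee_rot: [-0.0, 0.994, 0.106, 0.001]
force: [0.6, 0.2, 0.3]
grip_width: 0.303
grip_force: 0.0
```

Request:
send_rows:
  targets: [0,0,0,0,0,0,-1,0,0,0,0,0,0,-1,0,0,0,0,0,0,-1,0,0,0,0,0,-0.4,-1,0,0,0,0,0,-0.8,-1]

```text
time_s: 10.15
eef_pos: [589.7, 230.4, 125.8]
ee_rot: [0.0, 0.994, 0.107, -0.002]
force: [1.1, 1.2, -1.2]
grip_width: 0.122
grip_force: 58.6
```

Request:
send_rows:
  targets: [0,0,0,0,0,-0.8,-1,0,0,0,0,0,-0.5,-1,0,0,0,0,0,0,-1]

```text
time_s: 10.52
eef_pos: [591.5, 230.9, 206.8]
ee_rot: [-0.0, 0.994, 0.107, 0.003]
force: [-0.4, -0.1, -1.4]
grip_width: 0.122
grip_force: 58.6
```

```bash
cat > held.py <<'E'
from h import *; from rig import monitor,eyes
np.set_printoptions(precision=3,suppress=True)
c=eyes.capture("wrist"); s=monitor.sense(); p,r=pose(s); Rt=r.as_matrix()
print(s["time_s"],p,s["grip_width"],s["grip_force"])
old=np.load("w2.npz")["img"]  # pin C as held: compare patch around pin by template matching
T=old[190:262,236:272]; res=cv2.matchTemplate(c["img"][150:300,200:310],T,cv2.TM_CCOEFF_NORMED); _,v,_,l=cv2.minMaxLoc(res); print("match",v,"dpx",l[0]+200-236,l[1]+150-190)
M2=M+np.array([.3,-1.3,0]); T2=M2+95*AX; print("to T",DOWN.T@(T2-p)/60)
E
python3 held.py
```

```text
10.575 [590.687 230.743 204.361] 0.1267855709715099 58.606690764427185
match 0.8703516721725464 dpx 0 -1
to T [-3.295  7.459 -1.882]
```

Request:
send_rows:
  targets: [0,0,0,-0.5,0.75,-0.3,-1,0,0,0,-0.5,0.75,-0.3,-1,0,0,0,-0.5,0.75,-0.3,-1,0,0,0,-0.5,0.75,-0.3,-1,0,0,0,-0.5,0.75,-0.3,-1]

```text
time_s: 11.2
eef_pos: [490.5, -22.3, 292.9]
ee_rot: [-0.001, 0.994, 0.107, -0.001]
force: [1.3, -0.8, -0.9]
grip_width: 0.126
grip_force: 58.8
```

Request:
send_rows:
  targets: [0,0,0,-0.2,0.925,-0.095,-1,0,0,0,-0.2,0.925,-0.095,-1,0,0,0,-0.2,0.925,-0.095,-1,0,0,0,-0.2,0.925,-0.095,-1,0,10,0,0,0,0,-1]

```text
time_s: 11.82
eef_pos: [492.9, -251.4, 312.8]
ee_rot: [-0.011, 0.991, 0.105, 0.086]
force: [0.4, 0.9, -1.6]
grip_width: 0.121
grip_force: 58.8
```

Request:
send_rows:
  targets: [0,10,0,0,0,0,-1,0,10,0,0,0,0,-1,0,0,0,0,0,0,-1,0,0,0,0,0,0,-1]

```text
time_s: 12.32
eef_pos: [492.2, -248.2, 316.5]
ee_rot: [-0.028, 0.961, 0.103, 0.256]
force: [0.1, 0.4, -1.6]
grip_width: 0.122
grip_force: 58.9
```

```bash
sed -i 's/^M=np.array.*; AX/M=np.array([539.3,-238.5,235.]); AX/' h.py; cat > mouth.py <<'E'
from h import *; from rig import monitor,eyes
np.set_printoptions(precision=3,suppress=True)
c=eyes.capture("wrist"); s=monitor.sense(); p,r=pose(s)
print(s["time_s"],p,s["grip_width"]); print("to T95",*go(s,M+95*AX,TILT))
pr=lambda P:(c["K"]@(c["R"]@P+c["t"])/(c["R"]@P+c["t"])[2])[:2]
g=cv2.cvtColor(c["img"],cv2.COLOR_RGB2GRAY).astype(int); u,v=pr(M); row=int(v)-5
print("row",row,"pred inner cols",pr(M+17*TILT[:,1])[0],pr(M-17*TILT[:,1])[0], "u",u); print(g[row,int(u)-24:int(u)+25].tolist(),int(u)-24)
print("pred inner top row",pr(M+17*TILT[:,0])[1], pr(M+21*TILT[:,0])[1],g[int(v)-26:int(v)-10,int(u)].tolist(),int(v)-26)
E
python3 mouth.py
```

```text
12.375 [ 492.619 -248.051  316.778] 0.12558467034828025
to T95 [ 0.006  0.01  -0.006] [-0.01  0.12  0.01]
row 181 pred inner cols 271.26491393256435 237.35404663078413 u 254.30802226036758
[89, 89, 88, 91, 110, 140, 140, 135, 108, 51, 47, 48, 52, 49, 49, 50, 50, 51, 48, 51, 50, 50, 48, 49, 50, 49, 51, 50, 50, 50, 50, 49, 51, 51, 51, 51, 49, 50, 47, 47, 82, 138, 141, 139, 130, 111, 118, 111, 113] 230
pred inner top row 170.22558963722707 166.2238490499747 [48, 44, 40, 39, 49, 51, 79, 85, 86, 97, 64, 47, 48, 48, 51, 50] 160
```

Request:
send_rows:
  targets: [0,0,0,0,0.01,0.3,-1,0,0,0,0,0,0.3,-1,0,0,0,0,0,0.35,-1,0,0,0,0,0,0.35,-1,0,0,0,0,0,0.15,-1]

```text
time_s: 13.0
eef_pos: [535.6, -238.6, 240.5]
ee_rot: [-0.028, 0.961, 0.104, 0.256]
force: [-0.0, -0.3, -1.2]
grip_width: 0.122
grip_force: 58.9
```

Request:
send_rows:
  targets: [0,0,0,0,0,0,-1]

```text
time_s: 13.12
eef_pos: [535.2, -239.1, 241.4]
ee_rot: [-0.028, 0.96, 0.104, 0.257]
force: [-0.9, -0.0, -1.0]
grip_width: 0.124
grip_force: 58.9
```

Request:
send_rows:
  targets: [0,0,0,0,0,0,-0.3,0,0,0,0,0,0,-0.1,0,0,0,0,0,0,0,0,0,0,0,0,0,0,0,0,0,0,0,-0.3,0]

```text
time_s: 13.75
eef_pos: [525.7, -241.0, 256.5]
ee_rot: [-0.029, 0.961, 0.103, 0.257]
force: [-0.2, -0.2, -0.2]
grip_width: 0.501
grip_force: 0.0
```

Request:
send_rows:
  targets: [0,0,0,0,0,-0.6,0,0,0,0,0,0,-0.6,0,0,0,0,0,0,0,0]

```text
time_s: 14.12
eef_pos: [490.7, -249.9, 321.9]
ee_rot: [-0.026, 0.96, 0.103, 0.259]
force: [0.2, -0.2, 0.3]
grip_width: 0.501
grip_force: 0.0
```

```bash
cat >> mouth.py <<'E'
print("col below",g[int(v)-17:int(v)+25,int(u)].tolist())
print("next B z150 (DOWN axes)",DOWN.T@(np.array([*PIN["B"],150])-p)/60)
E
python3 mouth.py
```

```text
14.175 [ 490.735 -249.382  320.131] 0.5020569291078205
to T95 [ 0.009 -0.005  0.06 ] [ 0.12 -0.04 -0.03]
row 181 pred inner cols 269.11419352613984 235.91963088275477 u 252.52061236418263
[91, 91, 90, 89, 98, 130, 141, 142, 131, 74, 46, 50, 52, 51, 49, 52, 53, 52, 50, 49, 50, 51, 51, 48, 49, 51, 50, 50, 52, 53, 50, 49, 50, 51, 50, 53, 49, 50, 48, 58, 103, 143, 141, 138, 128, 121, 115, 114, 113] 228
pred inner top row 170.4645498966308 166.54762113117636 [68, 48, 42, 38, 50, 51, 68, 87, 86, 86, 75, 50, 48, 49, 51, 49] 160
col below [86, 75, 50, 48, 49, 51, 49, 48, 50, 48, 51, 50, 49, 50, 49, 49, 46, 72, 126, 127, 127, 90, 82, 94, 96, 95, 96, 97, 97, 96, 95, 95, 96, 129, 140, 141, 135, 76, 72, 73, 72, 72]
next B z150 (DOWN axes) [ 3.11  -8.867  2.836]
```

```bash
python3 - <<'E'
from h import *; from rig import eyes
c=eyes.capture("wrist"); a=c["img"][160:215,225:280]; b=np.load("w4.npz")["img"][160:215,225:280]
cv2.imwrite("pics/cmp.png",np.hstack([cv2.resize(x,(400,400),interpolation=cv2.INTER_CUBIC) for x in (b,a)])[:,:,::-1])
E
```

```text
(no output)
```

View pics/cmp.png

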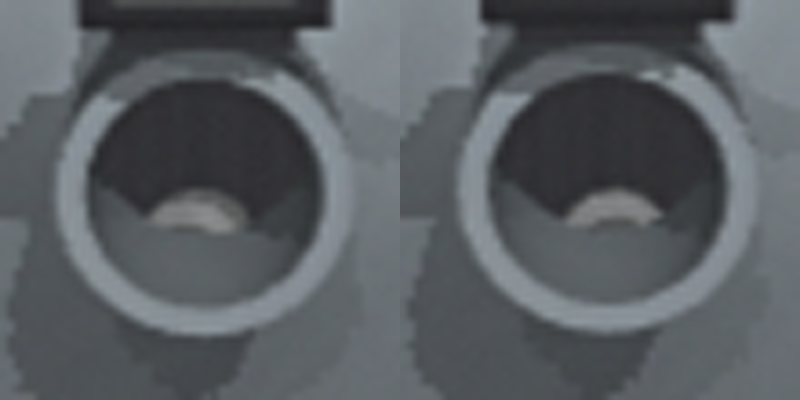

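Left is after the first pin, right is now. In both the neck is clear, with no pin stuck, and only the lit floor and pin edge show below. Pin 2 has dropped in. Next is pin B.

Request:
send_rows:
  targets: [0,-10,0,0,0,0,0,0,-10,0,0,0,0,0,0,-10,0,0,0,0,0,0,0,0,0,-0.9,0,0,0,0,0,0,-0.9,0,0]

```text
time_s: 14.85
eef_pos: [468.0, -141.7, 317.2]
ee_rot: [-0.001, 0.994, 0.107, -0.002]
force: [0.6, -0.1, 0.7]
grip_width: 0.498
grip_force: 0.0
```

Request:
send_rows:
  targets: [0,0,0,0.345,-0.785,0.315,0,0,0,0,0.345,-0.785,0.315,0,0,0,0,0.345,-0.785,0.315,0,0,0,0,0.345,-0.785,0.315,0,0,0,0,0.345,-0.785,0.315,0]

```text
time_s: 15.48
eef_pos: [518.7, 110.8, 223.1]
ee_rot: [-0.0, 0.994, 0.107, -0.001]
force: [0.2, -0.7, -0.5]
grip_width: 0.503
grip_force: 0.0
```

Request:
send_rows:
  targets: [0,0,0,0.345,-0.785,0.315,0,0,0,0,0.345,-0.785,0.315,0,0,0,0,0.345,-0.785,0.315,0,0,0,0,0.345,-0.785,0.315,0,0,0,0,0,0,0,0]

```text
time_s: 16.1
eef_pos: [558.1, 313.3, 145.3]
ee_rot: [0.0, 0.994, 0.109, -0.003]
force: [-0.1, -0.9, -0.6]
grip_width: 0.498
grip_force: 0.0
```

Request:
send_rows:
  targets: [0,0,0,0,0,0,0]

```text
time_s: 16.23
eef_pos: [559.5, 310.2, 148.5]
ee_rot: [0.0, 0.994, 0.107, -0.001]
force: [0.2, 0.3, 0.4]
grip_width: 0.498
grip_force: 0.0
```

```bash
python3 - <<'E'
from h import *; from rig import monitor,eyes
c=eyes.capture("wrist")
s=monitor.sense(); print(s["time_s"],s["eef_pos"]); print(*go(s,np.array([*PIN["B"],54]),DOWN))
x=c["R"]@np.array([*PIN["B"],83])+c["t"]; u,v=(c["K"]@x/x[2])[:2]; print(u,v)
g=cv2.cvtColor(c["img"],cv2.COLOR_RGB2GRAY)
hsv=cv2.cvtColor(c["img"],cv2.COLOR_RGB2HSV); m=((hsv[...,1]<40)&(g>140)).astype(np.uint8)
n,l,st,ce=cv2.connectedComponentsWithStats(m)
print([(ce[i].round(1).tolist(),st[i].tolist()) for i in range(1,n) if st[i,4]>30 and np.hypot(*(ce[i]-[u,v]))<60])
E
```

```text
16.275 [559.79635099 309.75155592 149.22288174]
[ 1.000e-03 -8.000e-03  1.587e+00] [ 0.01  0.03 -0.05]
253.90582379128443 196.51105605297315
[([256.0, 175.4], [244, 170, 22, 16, 136]), ([254.4, 192.2], [247, 188, 16, 9, 90])]
```

Request:
send_rows:
  targets: [0,0,0,0,0,0.5,0,0,0,0,0,0,0.6,0,0,0,0,0,0,0.49,0,0,0,0,0,0,0,0,0,0,0,0,0,0,-1]

```text
time_s: 16.9
eef_pos: [560.8, 310.1, 55.9]
ee_rot: [-0.0, 0.994, 0.106, 0.001]
force: [-0.7, -0.5, -0.3]
grip_width: 0.299
grip_force: 0.0
```

Request:
send_rows:
  targets: [0,0,0,0,0,0,-1,0,0,0,0,0,0,-1,0,0,0,0,0,0,-1,0,0,0,0,0,-0.4,-1,0,0,0,0,0,-0.8,-1]

```text
time_s: 17.52
eef_pos: [558.9, 310.0, 125.7]
ee_rot: [0.0, 0.994, 0.107, -0.002]
force: [-0.3, 0.3, -0.7]
grip_width: 0.127
grip_force: 58.6
```

Request:
send_rows:
  targets: [0,0,0,0,0,-0.8,-1,0,0,0,0,0,-0.5,-1,0,0,0,0,0,0,-1]

```text
time_s: 17.9
eef_pos: [560.6, 310.6, 206.8]
ee_rot: [-0.001, 0.994, 0.107, 0.003]
force: [-0.5, -0.8, -2.3]
grip_width: 0.129
grip_force: 58.6
```

```bash
sed -i 's/^M2=.*; T2=M2/T2=M/' held.py; python3 held.py
```

```text
17.95 [559.926 310.35  204.456] 0.12400501966447613 58.59224796295166
match 0.847617506980896 dpx 0 -1
to T [-3.076  8.864 -1.88 ]
```

Request:
send_rows:
  targets: [0,0,0,-0.4,0.85,-0.25,-1,0,0,0,-0.4,0.85,-0.25,-1,0,0,0,-0.4,0.85,-0.25,-1,0,0,0,-0.4,0.85,-0.25,-1,0,0,0,-0.4,0.85,-0.25,-1]

```text
time_s: 18.58
eef_pos: [495.6, 34.1, 277.9]
ee_rot: [-0.0, 0.994, 0.107, -0.001]
force: [0.7, -0.6, -1.3]
grip_width: 0.123
grip_force: 58.7
```

Request:
send_rows:
  targets: [0,0,0,-0.4,0.85,-0.25,-1,0,0,0,-0.17,0.94,-0.095,-1,0,0,0,-0.17,0.94,-0.095,-1,0,0,0,-0.17,0.94,-0.095,-1,0,0,0,-0.17,0.94,-0.095,-1]

```text
time_s: 19.2
eef_pos: [491.7, -250.1, 315.3]
ee_rot: [-0.001, 0.994, 0.107, -0.001]
force: [0.8, 0.9, -0.9]
grip_width: 0.127
grip_force: 58.8
```

Request:
send_rows:
  targets: [0,10,0,0,0,0,-1,0,10,0,0,0,0,-1,0,10,0,0,0,0,-1,0,0,0,0,0,0,-1,0,0,0,0,0,0,-1]

```text
time_s: 19.82
eef_pos: [492.3, -248.5, 316.5]
ee_rot: [-0.028, 0.961, 0.103, 0.256]
force: [-0.0, 0.3, -0.9]
grip_width: 0.123
grip_force: 58.8
```

```bash
python3 mouth.py
```

```text
19.875 [ 492.699 -248.31   316.777] 0.12420618365628144
to T95 [ 0.006  0.006 -0.006] [-0.01  0.12  0.02]
row 181 pred inner cols 270.95417281018075 237.04220296210622 u 253.99684643537933
[89, 89, 88, 88, 97, 130, 140, 140, 137, 107, 52, 47, 48, 52, 50, 49, 50, 50, 49, 48, 50, 52, 51, 48, 48, 50, 50, 51, 50, 52, 50, 49, 48, 49, 50, 52, 49, 49, 50, 46, 60, 105, 140, 139, 135, 124, 120, 120, 112] 229
pred inner top row 170.24927765734577 166.24744495945765 [48, 42, 41, 39, 49, 50, 76, 85, 86, 100, 64, 47, 47, 47, 50, 48] 160
col below [100, 64, 47, 47, 47, 50, 48, 49, 49, 49, 49, 49, 48, 48, 49, 45, 49, 89, 126, 126, 121, 79, 80, 95, 134, 133, 132, 132, 131, 134, 186, 233, 236, 235, 235, 237, 235, 183, 131, 132, 135, 136]
next B z150 (DOWN axes) [ 3.074 -8.857  2.78 ]
```

Request:
send_rows:
  targets: [0,0,0,0,0.01,0.3,-1,0,0,0,0,0,0.3,-1,0,0,0,0,0,0.35,-1,0,0,0,0,0,0.35,-1,0,0,0,0,0,0.15,-1]

```text
time_s: 20.5
eef_pos: [535.7, -239.0, 240.4]
ee_rot: [-0.028, 0.961, 0.104, 0.256]
force: [-0.9, -0.0, -0.5]
grip_width: 0.129
grip_force: 58.8
```

Request:
send_rows:
  targets: [0,0,0,0,0,0,-1]

```text
time_s: 20.62
eef_pos: [535.3, -239.4, 241.3]
ee_rot: [-0.028, 0.96, 0.104, 0.257]
force: [-0.7, -0.2, -0.9]
grip_width: 0.125
grip_force: 58.8
```

Request:
send_rows:
  targets: [0,0,0,0,0,0,-0.3,0,0,0,0,0,0,-0.1,0,0,0,0,0,0,0,0,0,0,0,0,0,0,0,0,0,0,0,-0.3,0]

```text
time_s: 21.25
eef_pos: [525.8, -241.3, 256.4]
ee_rot: [-0.029, 0.961, 0.103, 0.257]
force: [-0.5, -0.2, -0.1]
grip_width: 0.501
grip_force: 0.0
```

Request:
send_rows:
  targets: [0,0,0,0,0,-0.6,0,0,0,0,0,0,-0.6,0,0,0,0,0,0,0,0]

```text
time_s: 21.62
eef_pos: [490.7, -250.2, 321.8]
ee_rot: [-0.026, 0.96, 0.103, 0.259]
force: [-0.1, 0.0, -0.7]
grip_width: 0.5
grip_force: 0.0
```

```bash
python3 mouth.py; python3 - <<'E'
from h import *; from rig import eyes
c=eyes.capture("wrist"); np.savez("w6.npz",**c); d=eyes.capture("scene"); np.savez("s6.npz",**d)
cv2.imwrite("pics/p6.png",np.hstack([cv2.resize(c["img"][110:215,185:325],(400,300)),cv2.resize(d["img"][70:160,110:230],(400,300))])[:,:,::-1])
E
```

```text
21.675 [ 490.803 -249.659  320.038] 0.4978195032108469
to T95 [ 0.01  -0.01   0.059] [ 0.12 -0.04 -0.02]
row 181 pred inner cols 268.83044791765633 235.62296065274145 u 252.2303963000188
[91, 92, 89, 91, 109, 142, 142, 142, 129, 56, 45, 49, 50, 49, 50, 49, 51, 51, 48, 47, 49, 50, 48, 47, 47, 49, 50, 48, 50, 48, 49, 48, 49, 50, 52, 51, 51, 48, 48, 61, 110, 141, 141, 138, 129, 121, 114, 113, 115] 228
pred inner top row 170.4295126032557 166.51089065672596 [66, 48, 41, 38, 50, 49, 68, 85, 84, 85, 109, 120, 119, 119, 118, 118] 160
col below [85, 109, 120, 119, 119, 118, 118, 118, 119, 121, 114, 74, 47, 48, 48, 48, 49, 84, 109, 130, 128, 118, 88, 93, 95, 95, 95, 96, 98, 97, 96, 94, 96, 129, 141, 142, 132, 76, 71, 74, 72, 73]
next B z150 (DOWN axes) [ 3.11  -8.872  2.834]
```

View pics/p6.png

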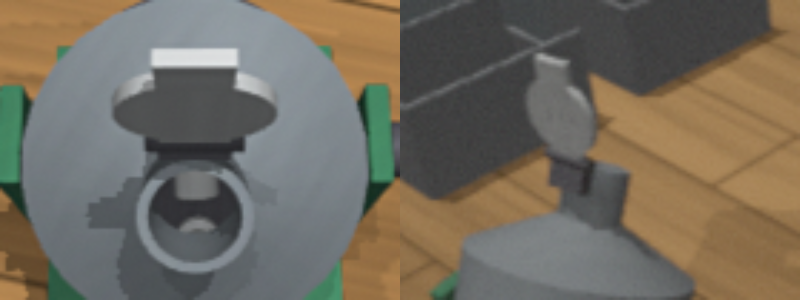

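The third pin has gone in, but its shank end shows at about (253,175), close below the +x rim. It's standing up in the neck or cone rather than lying in the drum. I need its depth.

```bash
cat > blob.py <<'E'
import sys
from h import *; from rig import monitor,eyes
np.set_printoptions(precision=1,suppress=True)
c=eyes.capture("wrist"); n=sys.argv[1]; np.savez(n+".npz",**c); s=monitor.sense(); print(s["time_s"],s["eef_pos"])
g=cv2.cvtColor(c["img"],cv2.COLOR_RGB2GRAY)
pr=lambda P:(c["K"]@(c["R"]@P+c["t"])/(c["R"]@P+c["t"])[2])[:2]
u,v=pr(M).astype(int); print("K",c["K"][0,0],"M px",pr(M),"depth",(c["R"]@M+c["t"])[2])
print("cols",u-20,"rows",v-22)
for r in range(v-22,v+10,2): print(r,*g[r,u-20:u+21])
E
python3 blob.py w7
```

```text
21.825 [ 490.9 -249.   318.3]
K 269.3495822453051 M px [253.8 186. ] depth 272.3199829463425
cols 233 rows 164
164 133 134 139 134 102 100 104 97 65 49 48 50 51 50 50 50 50 50 50 50 50 50 50 49 51 48 49 50 52 50 50 49 48 62 101 138 148 145 143 141 141
166 132 136 138 130 99 96 77 62 55 56 56 58 60 65 74 77 84 85 85 86 86 86 85 86 87 85 80 77 65 59 56 56 63 83 85 104 143 145 141 138 136
168 133 135 131 100 92 67 53 53 57 64 84 99 99 100 100 99 99 100 100 95 86 84 84 84 84 87 90 99 99 94 94 107 79 58 59 78 84 105 139 138 136
170 135 137 130 94 62 53 67 87 100 99 100 99 99 97 98 101 109 112 113 117 119 120 121 120 119 120 125 135 144 145 144 146 146 144 132 82 59 79 105 121 126
172 96 98 93 77 73 117 144 137 102 100 94 69 52 57 83 103 113 113 112 116 119 118 120 118 116 115 110 102 88 68 90 125 143 144 144 144 131 96 87 118 121
174 95 94 86 81 129 143 142 143 135 95 55 46 48 58 85 103 112 114 114 115 119 119 120 119 117 114 111 104 92 63 45 46 67 111 142 142 141 135 107 99 119
176 92 91 104 141 144 142 134 91 52 46 48 50 50 55 78 104 112 115 114 116 119 119 119 119 117 114 112 105 91 64
[... 591 characters left out ...]

186 109 140 143 135 99 65 71 76 78 75 54 47 49 51 48 49 48 56 75 87 91 99 103 102 91 89 75 49 48 48 50 53 57 62 61 57 52 82 143 140 138
188 101 141 143 144 131 73 70 77 79 82 85 84 68 52 46 54 80 112 127 130 129 131 132 133 133 130 122 101 71 52 59 64 63 61 59 58 59 93 141 140 137
190 92 123 142 143 136 104 74 79 84 88 89 91 93 93 93 97 114 117 122 115 88 85 88 88 93 94 100 72 66 65 64 63 64 62 59 57 75 124 141 139 136
192 85 103 142 144 143 138 104 81 84 88 91 92 93 92 95 94 95 95 95 95 95 95 94 93 93 91 90 87 87 84 81 79 77 68 58 70 111 140 141 137 125
194 83 83 101 142 144 143 136 109 85 86 91 93 92 96 95 96 98 97 97 96 95 94 95 94 93 91 90 89 87 85 83 79 74 68 85 125 140 140 136 126 104
```

Request:
send_rows:
  targets: [0,0,0,0,-0.15,0,0,0,0,0,0,0,0,0,0,0,0,0,0,0,0]

```text
time_s: 22.2
eef_pos: [489.0, -240.3, 319.4]
ee_rot: [-0.028, 0.96, 0.103, 0.257]
force: [0.4, -1.8, -0.4]
grip_width: 0.5
grip_force: 0.0
```

```bash
python3 blob.py w8 | grep -v "^\(164\|166\|18[2-9]\|19\)"
```

```text
22.25 [ 489.  -240.4  319.4]
K 269.3495822453051 M px [262.5 186.3] depth 273.202930052523
cols 242 rows 164
168 136 131 99 93 70 58 55 53 57 58 67 87 99 100 101 98 98 100 95 87 85 85 84 84 85 84 89 96 87 84 81 70 59 60 78 98 140 140 138 135 135
170 129 101 91 65 53 53 64 79 93 100 99 97 97 98 98 100 110 115 119 120 120 118 114 110 107 101 127 146 137 107 114 145 145 137 107 64 86 122 126 135 134
172 98 92 70 50 68 104 133 104 100 99 98 98 103 113 114 115 118 119 118 119 118 116 114 109 94 65 45 48 54 80 126 144 145 144 143 136 105 88 118 121 124
174 97 88 56 79 130 145 143 143 134 94 74 97 109 114 114 114 117 120 119 119 118 116 113 108 96 75 49 50 51 48 45 56 98 142 144 142 141 131 104 117 119
176 91 77 89 141 145 144 139 108 55 47 69 99 109 114 114 115 118 118 117 119 119 115 112 107 97 75 50 50 51 50 49 48 48 72 124 140 142 140 137 128 118
178 85 88 143 144 141 131 77 45 46 49 65 98 110 119 116 117 122 122 120 119 121 115 110 104 84 57 49 52 51 50 49 50 50 57 72 83 140 142 140 139 124
180 98 126 141 142 132 76 46 46 51 51 49 50 48 55 52 50 51 53 52 54 51 50 49 47 47 48 51 51 51 50 50 51 50 53 56 52 94 142 142 140 133
```

The view from 9 mm over settles it. The blob moves 5.2 px against 8.7 px for the rim, so it lies about 180 mm below the mouth: a 26 mm head lying on the drum floor. All three pins are in. Now the lid: shut the fingers, go over and behind it, then push it over.

Request:
send_rows:
  targets: [0,0,0,0,0.15,-0.6,-1,0,0,0,0.5,0,0,-1,0,0,0,0.67,0,0,-1,0,0,0,0.67,0,0,-1,0,0,0,0,0,0,-1]

```text
time_s: 22.88
eef_pos: [568.2, -232.2, 406.5]
ee_rot: [-0.027, 0.96, 0.104, 0.258]
force: [0.6, -0.8, 0.2]
grip_width: 0.004
grip_force: 0.0
```

Request:
send_rows:
  targets: [0,0,0,0,0,0.5,-1,0,0,0,0,0,0.6,-1,0,0,0,0,0,0.64,-1,0,0,0,0,0,0,-1]

```text
time_s: 23.38
eef_pos: [616.9, -221.2, 312.3]
ee_rot: [-0.03, 0.961, 0.103, 0.255]
force: [0.1, 0.2, 0.7]
grip_width: -0.0
grip_force: 0.0
```

```bash
cat > ah.py <<'E'
from h import *; from rig import monitor,eyes
np.set_printoptions(precision=2,suppress=True)
s=monitor.sense(); p,r=pose(s); d=TILT.T@(p-M); print(s["time_s"],"a,y,h",d[0],d[1],-d[2],"force tool",TILT.T@s["force"],s["grip_width"],go(s,M,TILT)[1],s["joints"])
E
python3 ah.py
```

```text
23.375 a,y,h 107.56175654721909 -0.35571678682230967 27.203669057784538 force tool [ 0.43 -0.16 -0.5 ] -0.00029104094013656664 [-0.22  0.22 -0.13] [-0.7   0.32  1.32  0.44  1.2   0.57]
```

Request:
send_rows:
  targets: [0,0,0,-0.2,0,0,-1,0,0,0,-0.2,0,0,-1,0,0,0,-0.2,0,0,-1,0,0,0,-0.2,0,0,-1,0,0,0,-0.2,0,0,-1]

```text
time_s: 24.0
eef_pos: [566.2, -233.0, 285.3]
ee_rot: [-0.027, 0.96, 0.103, 0.258]
force: [0.4, -0.2, 1.1]
grip_width: -0.003
grip_force: 0.5
```

Request:
send_rows:
  targets: [0,0,0,-0.2,0,0,-1,0,0,0,-0.2,0,0,-1,0,0,0,-0.2,0,0,-1,0,0,0,-0.2,0,0,-1,0,0,0,-0.15,0,0,-1]

```text
time_s: 24.62
eef_pos: [518.0, -243.4, 256.5]
ee_rot: [-0.028, 0.96, 0.103, 0.257]
force: [0.0, 0.2, -0.4]
grip_width: 0.004
grip_force: 0.0
```

```bash
python3 ah.py
```

```text
24.625 a,y,h -8.178544147576803 0.23706282150371738 29.515646366756798 force tool [-0.09 -0.21  0.35] 0.0038788475742567085 [ 0.01  0.01 -0.04] [-0.87  0.18  1.64  0.51  1.11  0.3 ]
```

Request:
send_rows:
  targets: [0,0,0,0,0,0.12,-1,0,0,0,0,0,0.12,-1,0,0,0,0,0,0.1,-1,0,0,0,0,0,0,-1]

```text
time_s: 25.12
eef_pos: [528.9, -240.8, 238.6]
ee_rot: [-0.028, 0.96, 0.103, 0.257]
force: [-0.1, -0.8, 0.2]
grip_width: 0.002
grip_force: 0.0
```

```bash
python3 ah.py; python3 - <<'E'
from h import *; from rig import eyes
c=eyes.capture("wrist"); d=eyes.capture("scene"); 
cv2.imwrite("pics/p9.png",np.hstack([cv2.resize(c["img"][60:300,130:390],(430,397)),cv2.resize(d["img"][70:170,110:203],(369,397))])[:,:,::-1])
E
```

```text
25.125 a,y,h -7.424528971239017 -0.020293111906908745 8.496708924093197 force tool [-0.19  0.79 -0.31] 0.00219706892359799 [-0.04  0.03 -0.03] [-0.85  0.21  1.65  0.52  1.07  0.3 ]
```

View pics/p9.png

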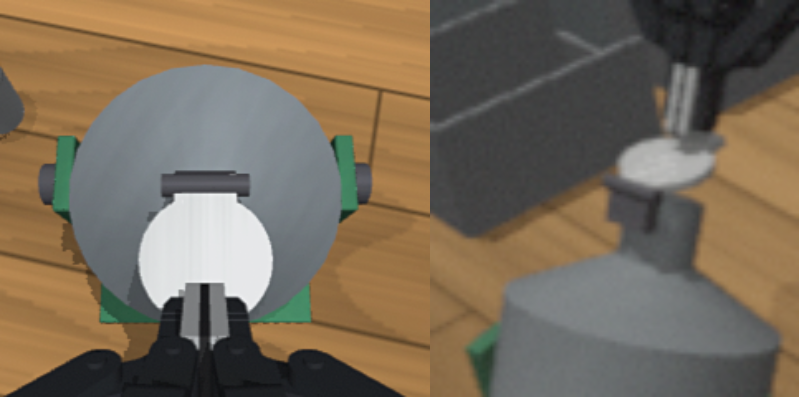

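The lid has been pushed over and is only slightly open under the fingertips. I'll press the last few millimetres.

Request:
send_rows:
  targets: [0,0,0,0,0,0.05,-1,0,0,0,0,0,0.03,-1,0,0,0,0,0,0,-1]

```text
time_s: 25.6
eef_pos: [531.0, -240.6, 235.0]
ee_rot: [-0.028, 0.96, 0.103, 0.257]
force: [-0.5, -0.1, -0.0]
grip_width: -0.002
grip_force: 0.0
```

```bash
python3 ah.py
```

```text
25.6 a,y,h -7.382130532283679 0.26964250283419533 4.241379807784806 force tool [-0.43 -0.04 -0.23] -0.0021072299682807195 [ 0.01  0.   -0.04] [-0.84  0.22  1.65  0.52  1.06  0.3 ]
```

Request:
send_rows:
  targets: [0,0,0,0,0,0.02,-1,0,0,0,0,0,0,-1]

```text
time_s: 25.85
eef_pos: [531.6, -240.5, 234.0]
ee_rot: [-0.028, 0.96, 0.103, 0.257]
force: [-0.7, -0.0, 0.7]
grip_width: 0.001
grip_force: 0.0
```

Request:
send_rows:
  targets: [0,0,0,0,0,0.02,-1,0,0,0,0,0,0,-1]

```text
time_s: 26.1
eef_pos: [532.2, -240.4, 232.9]
ee_rot: [-0.028, 0.96, 0.103, 0.257]
force: [0.1, -1.0, -0.5]
grip_width: 0.001
grip_force: 0.1
```

```bash
python3 ah.py
```

```text
26.1 a,y,h -7.354447614142687 0.3035994360581884 1.8703125694981426 force tool [-0.34  0.97  0.34] 0.0011442220116510402 [ 0.02 -0.   -0.03] [-0.84  0.23  1.65  0.52  1.05  0.3 ]
```

Request:
send_rows:
  targets: [0,0,0,0,0,0.03,-1,0,0,0,0,0,0,-1]

```text
time_s: 26.35
eef_pos: [533.1, -240.1, 231.3]
ee_rot: [-0.028, 0.96, 0.103, 0.257]
force: [-0.5, 0.1, -0.0]
grip_width: 0.001
grip_force: 0.0
```

```bash
python3 ah.py; python3 - <<'E'
from h import *; from rig import eyes
np.set_printoptions(precision=1,suppress=True)
c=eyes.capture("wrist"); np.savez("w10.npz",**c); d=eyes.capture("scene"); np.savez("s10.npz",**d)
g=cv2.cvtColor(c["img"],cv2.COLOR_RGB2GRAY)
m=(g>200).astype(np.uint8); n,l,st,ce=cv2.connectedComponentsWithStats(m); i=1+np.argmax(st[1:,4]); print("wrist white",st[i],ce[i])
pr=lambda P,c:(c["K"]@(c["R"]@P+c["t"])/(c["R"]@P+c["t"])[2])[:2]
X,Y,A=TILT[:,0],TILT[:,1],AX
H=M+29*X+4*A
for th in (0,.1,.2,.3):
    D=-np.cos(th)*X+np.sin(th)*A; U=np.cos(th)*A+np.sin(th)*X
    C=H+29*D+1*U
    print(th,"wrist L,R",pr(C-25*Y,c),pr(C+25*Y,c),"near",pr(C-25*D,c),"scene tab end",pr(H+66*D-11*Y,d),pr(H+66*D+11*Y,d),"scene disc L/R",pr(C-25*Y,d),pr(C+25*Y,d),"far",pr(C+25*D,d))
for r in range(120,240,8):
    q=np.where(m[r])[0]; print(r,q[0] if len(q) else None,q[-1] if len(q) else None,end="; ")
E
```

```text
26.35 a,y,h -7.386336076415466 0.21783378976036594 -0.031373162432212 force tool [-0.42 -0.18 -0.23] 0.0008967946409331203 [ 0.01  0.   -0.03] [-0.84  0.23  1.65  0.53  1.05  0.3 ]
wrist white [ 213  181   82   73 4022] [253.9 213. ]
0 wrist L,R [214.6 220.1] [292.4 220. ] near [253.4 182.5] scene tab end [184.1 118.9] [176.2 116.4] scene disc L/R [179.  120.1] [160.7 114. ] far [176.9 117.1]
0.1 wrist L,R [214.  221.5] [293.1 221.4] near [253.4 182.4] scene tab end [184.5 116. ] [176.7 113.5] scene disc L/R [179.2 118.7] [160.8 112.7] far [177.2 114.7]
0.2 wrist L,R [213.3 222.6] [293.7 222.5] near [253.4 182.3] scene tab end [184.8 113.1] [176.9 110.6] scene disc L/R [179.3 117.4] [160.9 111.4] far [177.4 112.3]
0.3 wrist L,R [212.6 223.2] [294.4 223.1] near [253.4 182.2] scene tab end [184.9 110.2] [176.9 107.7] scene disc L/R [179.3 116.1] [160.8 110.1] far [177.4 110. ]
120 90 117; 128 None None; 136 None None; 144 None None; 152 None None; 160 None None; 168 None None; 176 None None; 184 235 272; 192 226 281; 200 101 288; 208 99 292; 216 104 294; 224 103 294; 232 100 293;
```

Image geometry shows the lid still about 0.2 rad open, with no force felt yet. I'll keep pressing in small steps until the force rises.

Request:
send_rows:
  targets: [0,0,0,0,0,0.04,-1,0,0,0,0,0,0,-1]

```text
time_s: 26.7
eef_pos: [534.3, -239.8, 229.2]
ee_rot: [-0.028, 0.96, 0.103, 0.257]
force: [-0.4, -0.6, 0.0]
grip_width: -0.005
grip_force: 0.0
```

Request:
send_rows:
  targets: [0,0,0,0,0,0.04,-1,0,0,0,0,0,0,-1]

```text
time_s: 26.95
eef_pos: [535.5, -239.5, 227.1]
ee_rot: [-0.028, 0.96, 0.103, 0.257]
force: [-0.1, 0.9, 0.1]
grip_width: -0.002
grip_force: 0.0
```

```bash
python3 ah.py; cat > lid.py <<'E'
from h import *; from rig import eyes
np.set_printoptions(precision=1,suppress=True)
c=eyes.capture("wrist"); d=eyes.capture("scene"); np.savez("s11.npz",**d)
g=cv2.cvtColor(c["img"],cv2.COLOR_RGB2GRAY); m=(g>200).astype(np.uint8); n,l,st,ce=cv2.connectedComponentsWithStats(m); i=1+np.argmax(st[1:,4]); print("wrist white",st[i])
pr=lambda P,c:(c["K"]@(c["R"]@P+c["t"])/(c["R"]@P+c["t"])[2])[:2]
X,Y,A=TILT[:,0],TILT[:,1],AX; H=M+29*X+4*A
for th in (0,.1,.2,.3):
    D=-np.cos(th)*X+np.sin(th)*A; U=np.cos(th)*A+np.sin(th)*X; C=H+29*D+U
    print(th,"wrist L,R",pr(C-25*Y,c),pr(C+25*Y,c),pr(C-25*D,c))
E
python3 lid.py
```

```text
26.95 a,y,h -7.392752905668051 0.20377774273517346 -4.864759778036706 force tool [ 0.13 -0.89 -0.08] -0.0015381351452774335 [ 0.    0.01 -0.04] [-0.84  0.24  1.65  0.53  1.04  0.3 ]
wrist white [ 213  184   82   72 3873]
0 wrist L,R [213.6 223.1] [293.5 223. ] [253.5 184.5]
0.1 wrist L,R [212.9 224.7] [294.2 224.6] [253.5 184.5]
0.2 wrist L,R [212.2 225.8] [294.9 225.7] [253.5 184.4]
0.3 wrist L,R [211.4 226.5] [295.7 226.4] [253.5 184.3]
```

Request:
send_rows:
  targets: [0,0,0,0,0,0.04,-1,0,0,0,0,0,0,-1]

```text
time_s: 27.3
eef_pos: [536.6, -239.3, 225.0]
ee_rot: [-0.028, 0.96, 0.103, 0.257]
force: [-0.1, 0.0, 1.4]
grip_width: 0.001
grip_force: 0.0
```

Request:
send_rows:
  targets: [0,0,0,0,0,0.03,-1,0,0,0,0,0,0,-1]

```text
time_s: 27.55
eef_pos: [537.5, -239.1, 223.5]
ee_rot: [-0.028, 0.96, 0.103, 0.257]
force: [-0.7, 0.8, 0.2]
grip_width: 0.002
grip_force: 0.0
```

```bash
python3 ah.py;python3 lid.py
```

```text
27.55 a,y,h -7.371291483842393 0.22358129759857465 -9.013660780490966 force tool [-0.36 -0.89 -0.41] 0.0018908691714449473 [ 0.01  0.   -0.03] [-0.83  0.24  1.65  0.53  1.03  0.3 ]
wrist white [ 217  186   76   71 2574]
0 wrist L,R [212.6 225.9] [294.4 225.8] [253.4 186.5]
0.1 wrist L,R [211.9 227.5] [295.1 227.4] [253.4 186.5]
0.2 wrist L,R [211.1 228.7] [295.9 228.6] [253.4 186.4]
0.3 wrist L,R [210.3 229.5] [296.7 229.4] [253.4 186.2]
```

Request:
send_rows:
  targets: [0,0,0,0,0,0.03,-1,0,0,0,0,0,0,-1]

```text
time_s: 27.9
eef_pos: [538.4, -239.0, 222.0]
ee_rot: [-0.028, 0.96, 0.103, 0.257]
force: [0.6, 0.0, 0.9]
grip_width: 0.0
grip_force: 0.0
```

```bash
sed -i 's/g>200/g>165/' lid.py; python3 ah.py;python3 lid.py; python3 - <<'E'
from h import *; from rig import eyes
c=eyes.capture("wrist"); g=cv2.cvtColor(c["img"],cv2.COLOR_RGB2GRAY); np.savez("w12.npz",**c)
for r in (200,212,224,230): print(r,g[r,205:303:2].tolist())
print("col253",g[176:260:2,253].tolist()); print("col225",g[200:270:2,225].tolist()); print(np.load("w10.npz")["img"][176:260:2,253,1].tolist())
E
```

```text
27.9 a,y,h -7.382477612900923 0.2844443110024522 -10.778922376862628 force tool [ 0.91  0.12 -0.49] 0.00014280950797460688 [ 0.01  0.   -0.03] [-0.83  0.24  1.65  0.53  1.03  0.3 ]
wrist white [ 212  187   84   71 3837]
0 wrist L,R [212.1 227.1] [294.8 227. ] [253.4 187.3]
0.1 wrist L,R [211.4 228.8] [295.6 228.7] [253.4 187.3]
0.2 wrist L,R [210.6 230. ] [296.3 229.9] [253.4 187.2]
0.3 wrist L,R [209.8 230.8] [297.1 230.7] [253.4 187.1]
200 [115, 115, 114, 115, 119, 112, 87, 88, 97, 202, 202, 200, 198, 197, 198, 199, 201, 197, 202, 203, 194, 199, 197, 199, 202, 200, 207, 202, 199, 200, 195, 197, 197, 202, 221, 201, 199, 196, 197, 203, 154, 121, 124, 124, 126, 124, 123, 123, 124]
212 [110, 109, 110, 110, 114, 197, 196, 198, 199, 199, 201, 200, 197, 197, 198, 199, 197, 196, 201, 206, 195, 216, 194, 197, 202, 200, 207, 201, 200, 201, 195, 198, 203, 200, 201, 199, 197, 196, 197, 200, 197, 196, 199, 205, 151, 116, 116, 116, 116]
224 [107, 106, 103, 130, 196, 196, 195, 198, 198, 199, 201, 202, 198, 197, 211, 198, 212, 219, 229, 229, 226, 213, 194, 199, 208, 202, 212, 199, 200, 199, 197, 2
[... 206 characters left out ...]
, 208, 235, 227, 240, 216, 207, 205, 225, 225, 197, 200, 208, 198, 198, 197, 198, 198, 199, 198, 201, 201, 192, 193, 107, 109, 110]
col253 [91, 99, 86, 77, 63, 95, 207, 202, 202, 202, 202, 203, 202, 202, 203, 203, 202, 202, 202, 201, 201, 204, 204, 209, 208, 203, 221, 235, 11, 25, 25, 26, 24, 26, 25, 25, 26, 25, 24, 26, 26, 25]
col225 [202, 201, 201, 199, 199, 200, 201, 200, 199, 201, 199, 200, 201, 200, 200, 201, 200, 200, 201, 201, 200, 200, 201, 204, 159, 140, 141, 137, 137, 93, 63, 44, 35, 28, 31]
[83, 72, 85, 236, 231, 230, 229, 230, 229, 229, 228, 227, 227, 227, 227, 227, 225, 225, 225, 225, 225, 224, 224, 223, 223, 225, 227, 237, 10, 21, 24, 23, 24, 23, 25, 24, 27, 25, 27, 25, 25, 25]
```

Request:
send_rows:
  targets: [0,0,0,0,0,0.03,-1,0,0,0,0,0,0,-1]

```text
time_s: 28.3
eef_pos: [539.3, -238.8, 220.4]
ee_rot: [-0.028, 0.96, 0.103, 0.257]
force: [-0.7, 0.0, 0.2]
grip_width: 0.0
grip_force: 0.0
```

Request:
send_rows:
  targets: [0,0,0,0,0,0.03,-1,0,0,0,0,0,0,-1]

```text
time_s: 28.55
eef_pos: [540.1, -238.6, 218.8]
ee_rot: [-0.028, 0.96, 0.103, 0.257]
force: [0.0, 0.4, 0.5]
grip_width: 0.001
grip_force: 0.0
```

```bash
python3 ah.py;python3 lid.py
```

```text
28.55 a,y,h -7.38712178915127 0.258774411208757 -14.421299543279742 force tool [ 0.36 -0.42 -0.42] 0.0006325835477822096 [ 0.01  0.   -0.04] [-0.83  0.25  1.66  0.53  1.02  0.3 ]
wrist white [ 211  189   86   70 3741]
0 wrist L,R [211.2 229.7] [295.8 229.6] [253.4 189.1]
0.1 wrist L,R [210.5 231.4] [296.5 231.3] [253.4 189.1]
0.2 wrist L,R [209.7 232.7] [297.3 232.6] [253.4 189. ]
0.3 wrist L,R [208.8 233.6] [298.2 233.5] [253.4 188.9]
```

```bash
python3 - <<'E'
from h import *; from rig import eyes
c=eyes.capture("wrist"); g=cv2.cvtColor(c["img"],cv2.COLOR_RGB2GRAY); print("bright",np.median(g[200:225,225:245]),np.median(cv2.cvtColor(np.load("w12.npz")["img"],cv2.COLOR_RGB2GRAY)[200:225,225:245]))
d=np.load("s11.npz")["img"]; e=np.load("s10.npz")["img"]
for n,i in (("s10",e),("s11",d)):
    g=cv2.cvtColor(i,cv2.COLOR_RGB2GRAY)
    print(n)
    for r in range(98,134): print(r,*g[r,150:196:1])
E
```

```text
bright 204.0 199.0
s10
98 66 68 64 67 63 63 65 67 69 67 64 68 63 68 68 68 66 73 74 98 136 126 89 127 139 110 62 45 40 38 28 25 46 76 90 92 95 98 99 115 129 132 134 133 131 133
99 63 63 65 67 65 63 66 68 61 64 62 66 65 63 67 66 67 63 60 98 138 122 99 136 133 99 59 44 37 34 34 32 80 112 123 126 126 130 126 132 138 138 137 137 137 132
100 69 65 66 70 66 66 64 65 66 65 65 64 68 67 69 63 65 58 59 113 147 121 102 138 135 89 44 42 38 29 30 37 83 117 129 127 131 132 134 135 135 138 137 138 137 135
101 64 64 64 66 64 68 67 65 67 65 67 67 68 63 63 68 65 59 66 121 142 109 115 146 131 83 47 43 41 32 25 39 99 131 131 127 127 130 128 132 135 134 136 136 135 138
102 69 65 64 63 69 65 64 65 64 68 65 68 66 66 66 65 63 55 67 123 137 107 118 141 124 75 43 49 32 26 30 44 106 135 132 133 126 127 129 128 131 133 133 136 134 133
103 65 65 67 65 67 67 68 66 68 66 64 66 64 66 66 67 67 60 80 127 128 90 120 143 115 71 46 40 35 33 29 53 113 139 137 135 131 125 125 126 127 130 131 131 135 136
104 66 68 65 67 67 67 64 68 66 67 68 64 67 66 62 67 64 65 101 135 124 90 126 140 108 64 42 41 37 28 35 67 117 141 139 136
[... 10234 characters left out ...]
 134 132 134 133 134 135
130 126 123 115 107 112 124 127 118 89 79 81 83 87 86 86 86 84 85 83 85 82 83 80 79 77 68 64 92 119 128 128 131 133 131 133 134 131 131 129 131 131 132 131 130 133 133
131 132 131 125 121 110 112 112 107 91 80 85 82 82 85 87 85 86 83 86 89 86 82 83 79 73 67 66 102 128 128 127 128 130 131 130 133 131 131 131 134 131 130 132 131 130 131
132 135 133 130 129 125 115 106 100 89 91 91 87 83 84 83 85 88 91 89 92 88 82 82 77 74 68 70 109 132 134 129 129 129 127 130 131 131 136 132 130 132 129 130 131 132 132
133 133 131 133 132 127 121 112 100 96 96 102 96 85 87 87 85 89 91 89 88 86 85 81 79 68 65 74 113 132 133 135 132 130 128 128 127 129 131 131 131 134 131 131 129 130 129
```

In the scene numbers the finger end and lid are still moving down together. The tab end is at about row 115 against 117–118 when shut, so roughly 0.07 rad remains. Keep pressing.

Request:
send_rows:
  targets: [0,0,0,0,0,0.03,-1,0,0,0,0,0,0,-1]

```text
time_s: 28.95
eef_pos: [541.0, -238.4, 217.3]
ee_rot: [-0.028, 0.96, 0.103, 0.257]
force: [0.3, 0.5, 0.2]
grip_width: 0.001
grip_force: 0.0
```

Request:
send_rows:
  targets: [0,0,0,0,0,0.03,-1,0,0,0,0,0,0,-1]

```text
time_s: 29.2
eef_pos: [541.5, -238.4, 216.8]
ee_rot: [-0.027, 0.96, 0.104, 0.257]
force: [-11.4, 0.2, 9.0]
grip_width: -0.003
grip_force: 6.7
```

```bash
python3 ah.py; python3 lid.py|head -2; python3 - <<'E'
from h import *
g=cv2.cvtColor(np.load("s11.npz")["img"],cv2.COLOR_RGB2GRAY)
for r in range(108,123): print(r,*g[r,158:190])
E
```

```text
29.2 a,y,h -7.247145180719893 0.38453373659153917 -16.88505323788156 force tool [ -5.18  -2.6  -13.33] -0.0028570696715269858 [0.05 0.02 0.03] [-0.82  0.25  1.66  0.53  1.01  0.3 ]
wrist white [ 211  191   86   68 3648]
0 wrist L,R [210.4 231.7] [296.2 231.6] [253.2 190.6]
108 66 67 64 65 73 80 84 85 73 83 129 133 97 120 143 119 67 43 43 34 33 31 55 115 141 145 143 144 143 141 141 142
109 65 66 70 75 85 82 82 81 69 95 138 126 85 119 138 111 64 41 38 39 33 29 66 119 142 143 140 145 143 144 143 142
110 76 80 84 87 87 86 86 85 76 98 139 123 102 133 133 96 62 46 41 31 24 34 85 127 142 141 142 142 142 143 144 143
111 84 87 89 83 85 91 102 116 99 117 147 123 103 140 133 91 54 46 48 37 32 39 88 131 141 143 142 142 142 141 142 144
112 90 89 90 94 107 120 123 124 117 132 141 109 110 146 132 83 48 39 36 33 32 44 102 135 142 143 142 141 143 142 142 143
113 105 116 128 132 133 138 135 131 130 142 138 105 117 144 125 77 46 46 36 29 34 45 90 122 135 141 142 142 141 142 142 142
114 112 125 135 152 150 151 151 147 140 137 119 89 122 144 121 77 48 46 35 38 37 70 100 110 113 124 133 142 143 142 142 14
[... 247 characters left out ...]
7 71 76 84 85 86 91 98 100 109 126 140 145 143 139 132 117 99 93 97 91 88 96 96 101 111 119 121 114 112 112 117 130
118 54 58 65 72 77 79 85 82 74 72 108 139 148 150 149 149 146 144 145 130 105 104 101 96 98 103 116 123 120 115 111 112
119 70 66 58 52 51 63 73 74 57 52 96 134 143 139 133 134 134 132 131 128 129 129 122 104 95 99 116 124 126 120 117 112
120 75 72 73 66 60 59 58 56 48 50 96 128 136 136 131 124 115 111 109 109 104 101 95 102 113 116 124 130 128 128 126 122
121 71 78 76 75 74 72 58 45 45 52 82 101 100 100 100 98 102 102 96 93 89 86 98 114 128 128 125 129 127 126 128 129
122 75 72 73 72 76 77 65 52 44 59 79 86 83 85 79 82 83 78 73 71 77 105 125 131 135 134 131 127 129 128 128 129
```

13 N along the neck axis: the lid is seated. Retracting and checking numerically.

Request:
send_rows:
  targets: [0,0,0,0,0,-0.3,-1,0,0,0,0,0,-0.8,-1,0,0,0,0,0,-0.8,-1,0,0,0,0,0,0,-1,0,0,0,0,0,0,-1]

```text
time_s: 29.92
eef_pos: [486.2, -250.2, 313.8]
ee_rot: [-0.028, 0.96, 0.103, 0.257]
force: [-0.4, -0.3, -0.4]
grip_width: -0.003
grip_force: 0.0
```

```bash
python3 lid.py; python3 - <<'E'
from h import *; from rig import eyes,monitor
s=monitor.sense(); print(s["force"],s["time_s"])
d=eyes.capture("scene"); e=np.load("s2.npz")["img"]; o=np.load("scene0.npz")["img"]
for n,(u,v,w,h) in dict(tube=(374,268,22,36),wrench=(238,198,58,50),cup=(192,250,38,44)).items():
    print(n,np.abs(d["img"][v:v+h,u:u+w].astype(int)-o[v:v+h,u:u+w]).mean())
g=cv2.cvtColor(d["img"],cv2.COLOR_RGB2GRAY)
for r in range(108,124): print(r,*g[r,160:190])
E
```

```text
wrist white [   0  115   39   85 2857]
0 wrist L,R [228.2 181.5] [279.2 181.4] [253.7 156.1]
0.1 wrist L,R [227.9 182. ] [279.5 182. ] [253.7 156. ]
0.2 wrist L,R [227.6 182.3] [279.8 182.2] [253.7 155.9]
0.3 wrist L,R [227.4 182.2] [280.1 182.1] [253.7 155.8]
[ 0.17991495 -0.35442584 -0.27496792] 30.025
tube 2.6132154882154883
wrench 2.447701149425287
cup 2.4754784688995217
108 66 68 69 75 83 82 80 83 80 78 90 96 117 132 140 139 139 140 140 139 138 141 141 142 141 143 142 139 139 137
109 70 77 79 84 86 83 84 86 103 114 112 110 107 113 126 134 138 140 140 140 140 142 141 139 142 140 141 142 141 141
110 83 82 85 86 85 87 102 119 121 124 123 117 113 108 108 117 126 134 140 141 141 141 142 141 143 141 143 141 140 141
111 86 87 84 85 107 117 120 125 124 123 125 123 122 118 111 107 108 116 125 137 140 140 141 140 140 141 140 140 144 139
112 89 94 106 120 121 124 125 124 122 122 125 124 124 122 123 117 114 105 108 119 129 136 138 139 143 140 141 140 140 142
113 123 133 133 135 132 129 129 129 122 123 124 124 124 122 123 120 123 118 111 107 111 121 131 136 143 139 139 141 142 140
114 132 14
[... 431 characters left out ...]
50 149 149 143 136 126 117 117 109 107 113 126
118 63 72 76 76 82 80 76 75 114 142 148 149 150 150 151 153 151 153 151 151 146 128 106 105 114 121 120 115 105 111
119 59 52 53 65 69 72 59 47 96 131 140 137 135 133 129 130 128 132 129 124 120 107 92 97 113 125 124 121 117 109
120 68 65 59 60 55 50 49 51 92 126 135 133 129 122 111 107 109 104 96 96 92 101 114 115 125 125 127 126 123 122
121 73 74 72 72 59 47 43 51 78 97 97 96 95 98 98 98 95 90 89 87 95 113 126 126 125 125 126 126 126 127
122 75 75 73 74 67 51 47 56 78 86 84 81 79 79 82 82 76 68 75 107 124 131 132 130 129 128 127 124 126 126
123 75 73 73 71 64 45 45 63 79 85 81 81 79 76 77 70 69 66 80 114 131 132 133 132 131 130 128 127 126 127
```

```bash
python3 -c "
from rig import job; print(job.finish_job())"
```

```text
the job is handed in; nothing more can be done
None
```

I fed all three headed pins into the drum and pressed the lid shut until it stopped at 13 N, then handed the job in at about 30 s; image checks showed the cylinder, wrench and cup unmoved, but the hand-in returned no verdict.

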